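# Set the saucepan's hotplate to medium and start it

### The job

On the double hotplate, use the friction of a fingertip on the knurled dial in front of the saucepan's plate (the open pot with one long handle) to turn it clockwise until it clicks in at medium, the third of its four marks, and not beyond; then press the start button fully down and let it go. Leave the casserole's dial alone, do not grip or lift anything, and do not shift the pots or anything else standing about.

Things in the scene. Friction and masses are not known exactly. Their poses are not given: they have to be found in the camera images.
- hob: Steel double hotplate, fixed, 440 (x) by 620 (y) by 80 mm high; origin under its centre at table level. Its -x side is the front: a flat control strip, 80 mm above the table, carries two knurled dials and between them the start button. Left is +y. The plates (ring drawings) are centred at (85, +150) and (85, -150) mm in its frame; a dial stands in front of each.
- saucepan: Open steel saucepan, 164 mm across, 90 mm high, with one long handle along its own +x reaching 257 mm from its centre; loose. Origin under its centre. It stands on the left or the right plate, handle pointing away from the control strip (within about 65 degrees of the hob's +x).
- casserole: Lidded aluminium casserole, 176 mm across, 115 mm high to its lid knob, with two small loop handles; loose, stands on the other plate. Origin under its centre.
- dial_left (a joint): Angle (rad) of the left dial about its upright axis; grows clockwise seen from above. Click positions (detents): off 0, low 0.524, medium 1.047, high 1.571; stops at -0.06 and 1.63. Tipping points at about 0.26, 0.785 and 1.31: let go, the dial snaps to the detent on its side. Passing a detent takes up to about 0.05 N m. It starts at off or at low.
- dial_right (a joint): As dial_left, for the identical right dial; same values and detents.
- dial_left_centre (a point): Centre of the flat top face of the left dial, a black disc 90 mm across and 16 mm thick, knurled on its rim and the outer 18 mm of its top. Top 102 mm above the table. It sits on a spring: stays up to about 2.5 N of downward press, then sinks 1 mm per 2 N to a stop 5 mm down. A fingertip pressed down with 8 to 10 N, 30 mm off the centre, and carried round the axis turns it.
- dial_left_mark (a point): Outer end of the white pointer line on the left dial's top, 44 mm from its axis. At joint value 0 it points 0.785 rad counterclockwise (from above) of the hob's +x. The four marks lie on the strip just beyond the rim on the side of the plates, growing in length from a dot (off) through low and medium to a long stroke (high).
- dial_right_centre (a point): As dial_left_centre, for the identical right dial.
- dial_right_mark (a point): As dial_left_mark, for the right dial.
- start_top (a point): Centre of the top of the round start button, 28 mm across, 102 mm above the table, on the strip between the dials (165 mm in front of the hob's centre). Pressed straight down.
- start (a joint): Travel (m) of the start button: 0 up, 0.006 fully down (5 N); a spring returns it. It counts as pressed beyond 0.0045.
- spice: Spice jar, 38 mm across, 75 mm high, loose, standing on the left end of the control strip, outside the left dial; origin under its centre. A bystander.
- oil: Oil bottle, 68 mm across, 200 mm high, loose on the table left of the hob. A bystander.
- bowl: Steel bowl, 150 mm across, 60 mm high, loose on the table right of the hob. A bystander.
- cup: Clear cup, 70 mm across, 85 mm high, loose on the table to the right. A bystander.
- spoon: Wooden spoon, 240 mm long, lying on the hob between the pots, 20 mm thick. A bystander.
- turner: Turner (spatula), 250 mm long, lying on the table to the left. A bystander.

How it is judged:
By the outcome, as a careful person would: the job done as asked, in the order asked, and still so for the second after the job is handed in, with the robot touching nothing.
It also fails if it takes over 51 s, if anything falls off the work surface, if the arm or the gripper's body presses on something with over 40 N, if the wrist force passes 120 N, or if a joint passes its speed limit or range.

### The arm

A 6-joint arm with a two-finger parallel gripper is mounted at the origin on the work surface. World frame = base frame: x ahead of the robot, y to its left, z up, the work surface at z = 0. Lengths are in mm, angles in rad, forces in N, time in s.
With the tool pointing down it reaches from about 225 to 725 mm from the base axis. Payload 3.1 kg.
Tool frame: the origin (TCP) lies at the very end of the fingers, on their centre line; the grasp point (between the pads) lies 19 mm behind it; z points along the fingers, y is the line along which they close (so a half turn about z gives the same grasp; the last joint's range is limited). The gripper opens to 85 mm and grips with 20 to 120 N. Pads are 22 mm wide; open, the fingers measure 114 mm over their backs; the gripper's body (76 mm by 85 mm) begins 54 mm behind the grasp point. The pads swing forward as they close: fully open they stand 13 mm farther back than shut.
Start: joints at [1.217, 0.048, 0.099, 1.622, 0, 1.443], TCP at [117.548, 511.664, 231.312] pointing down, gripper open.
Joint ranges: [-2.91, 2.91], [-0.99, 1.94], [-1.21, 1.42], [-2.12, 2.29], [-1.49, 1.47], [-3.14, 3.14]. Speed limits (rad/s): [2.79, 2.79, 3.14, 3.14, 3.14, 3.14].

### API

Orientations are given as a unit quaternion [w, x, y, z].
In Python, from workcell import ctrl gives the robot as it stands.
- The arm moves only by the tool play_rows, never from a script. Its argument "targets" is a list that holds one entry, the list of rows, each a list of 5 numbers: the shift along the world's x, y, z in m, then the turn about the world's z in rad, then the closure, from 0 (fully open) to 1 (shut). A call has 1 to 5 rows; each row shifts and turns the commanded pose from where the row before left it; what a row does not reach is not made up. A row lasts 1/12 s, in which the tool goes at most 41.7 mm and 7.16 degrees, less where a joint would pass 70% of its speed; a pose out of reach is approached as far as the arm can. A call is refused whole if a number of a shift passes 0.0417 or a number of a turn 0.125, either way. A call with a gripper value outside its range is refused whole. The fingers move at their own pace and stop on an object; the grip force is fixed at half the most. Time passes only in rows, so rows that do not move let the fingers close. It gives the time, the measured TCP pose, the force, the opening and the grip force at its end, in the units of the state.
- ctrl.get_obs(): the state, without advancing time (a new reading comes with each control period).
- ctrl.get_image(name): name is "scene" or "top" or "wrist"; returns (picture, depth): 420x560x3 uint8, red, green, blue; 420x560 float32, mm along the optical axis (not along the pixel's ray), 0 where there is no reading.
- ctrl.camera_model(name): a dict with "mtx" (3x3 intrinsics, pixels), "rvec" (rotation vector, rad) and "tvec" (3), from world to camera coordinates, as OpenCV has them. Camera axes: x right, y down, z forward; pixel columns grow to the right and rows downward; lengths in mm; the calibration is good to about 2 mm. A picture is of the moment at which its call begins: read the wrist's pose just before it. camera_model takes no time and is no camera call; for the wrist camera it gives the pose at the moment of the call.
- ctrl.finish_job(): hands the job in; it is judged then, once.
The state is a dict: "time_s": time; "q": joint angles; "dq": joint speeds; "effort": joint torques, N m; "eef_pos": TCP position; "eef_rot": TCP orientation; "contact_force": force on the tool from outside, world axes, zero at the start; "wrist_torque": the same for the moment, N m; "opening": opening from 0.0 (shut) to 1.0 (fully open); "finger_force": force on a finger pad.
Only numpy, scipy, OpenCV 4.12 (cv2) and the standard library are available. Lean on these libraries where they do the work, as an engineer would, in place of code of your own. Each camera call takes 0.05 s, during which the arm holds its last target. There are 200 camera calls.

## Working session

There is one attempt and no reset: what is moved stays moved. The work goes in short steps, Python scripts to look and compute and a tool call to move; the robot and the scene stay as the last step left them, time stands still between calls to the robot, and variables do not carry over. Pictures are saved under pics/ and viewed, at most 10 in all, crops included, and the job is handed in when it is done.

Besides the shell and the picture viewer there is one more tool, called after ">>>" as a command line: name --argument value ..., lists and objects as JSON in quotes. play_rows: Moves the arm, as the interface text tells. Its arguments: {"type":"object","properties":{"targets":{"type":"array","items":{"type":"array","items":{"type":"array","items":{"type":"number"}}}}},"required":["targets"]}

```bash
mkdir -p pics; cat > h.py <<'E'
import numpy as np, cv2
from workcell import ctrl
def world(name,uv,depth=None,z=None,m=None):
    m=m or ctrl.camera_model(name); K=np.array(m["mtx"]);R=cv2.Rodrigues(np.array(m["rvec"],float))[0];t=np.array(m["tvec"],float).ravel()
    uv=np.atleast_2d(uv).astype(float); r=np.c_[uv,np.ones(len(uv))]@np.linalg.inv(K).T
    c=-R.T@t; d=r@R
    s=((z-c[2])/d[:,2]) if z is not None else np.asarray(depth)
    return c+d*np.reshape(s,(-1,1))
E
python3 - <<'E'
from h import *
for n in("top","scene"):
    p,d=ctrl.get_image(n); cv2.imwrite(f"pics/{n}0.png",p[:,:,::-1]); np.save(f"{n}0.npy",d)
    m=ctrl.camera_model(n); print(n,m)
print(ctrl.get_obs())
E
```

```text
top {'mtx': array([[436.53980682,   0.        , 275.55188103],
       [  0.        , 436.53980682, 210.62114789],
       [  0.        ,   0.        ,   1.        ]]), 'rvec': array([ 2.12778068, -2.13913001,  0.23250548]), 'tvec': array([ -30.57664908,  557.7449106 , 1319.7650671 ])}
scene {'mtx': array([[494.0330006 ,   0.        , 273.94040523],
       [  0.        , 494.0330006 , 211.22836804],
       [  0.        ,   0.        ,   1.        ]]), 'rvec': array([ 1.6184376 ,  1.85617038, -0.8255126 ]), 'tvec': array([ 108.58533093, -297.35006162, 1836.61616989])}
{'time_s': 0.1, 'q': array([ 1.21720178e+00,  4.86902394e-02,  9.77134209e-02,  1.62199432e+00,
       -4.27013737e-06,  1.44299619e+00]), 'dq': array([ 0.00108529, -0.00070302,  0.00415425, -0.00022262, -0.00101104,
        0.00206618]), 'effort': array([ 3.01821332e-03, -3.39849222e+01,  3.20936465e+01,  1.57709210e-02,
       -1.86638204e-04,  9.54552704e-07]), 'eef_pos': array([117.35419816, 511.13726658, 230.20656407]), 'eef_rot': array([-2.57142162e-04,  1.12657462e-01,  9.93633289e-01, -1.05656688e-03]), 'contact_force': array([0.21616036, 0.39985017, 0.07893832]), 'wrist_torque': array([0.04554383, 0.07481427, 0.04204553]), 'finger_force': 0.0, 'opening': 1.000655210308024}
```

View pics/top0.png

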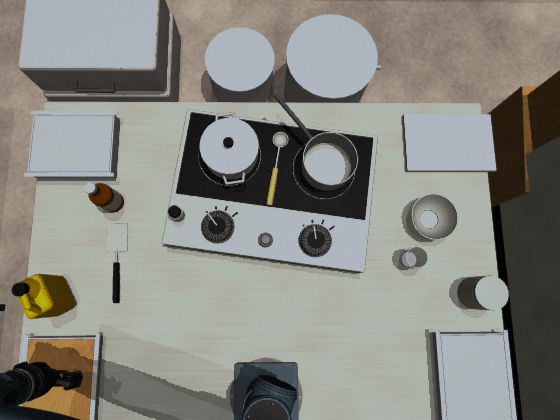

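View pics/scene0.png

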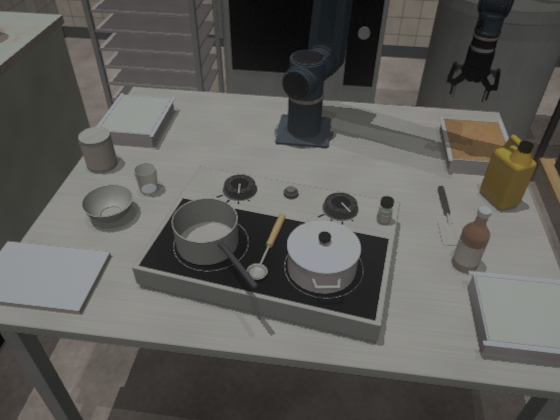

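The saucepan stands on the right plate, so the right dial at top pixel (316,239) is the one to turn. The button is at (265,240) and the left dial at (217,226). I'll measure the right dial more closely.

```bash
python3 - <<'E'
from h import *
p=cv2.imread("pics/top0.png"); g=cv2.cvtColor(p,cv2.COLOR_BGR2GRAY); C={}
for n,(u,v),r in(("L",(217,226),22),("R",(316,239),22),("B",(265,240),10)):
    msk=np.zeros_like(g); cv2.circle(msk,(u,v),r,255,-1)
    b=((g<110)&(msk>0)).astype(np.uint8)
    k,lab,st,ce=cv2.connectedComponentsWithStats(b); i=1+np.argmax(st[1:,4]); 
    pts=np.argwhere(lab==i)[:,::-1]; (c,rad)=cv2.minEnclosingCircle(pts.astype(np.float32))
    print(n,c,rad,ce[i],world("top",[c],z=102),world("top",[ce[i]],z=102))
H=world("top",[[188,110],[378,136],[364,271],[163,244]],z=80); print(H.round())
cv2.imwrite("pics/crop.png",np.hstack([cv2.resize(p[205:275,180:250],None,fx=5.5,fy=5.5,interpolation=2),cv2.resize(p[205:275,280:350],None,fx=5.5,fy=5.5,interpolation=2)]))
E
```

```text
L (219.00360107421875, 224.8309326171875) 19.318334579467773 [217.44947735 226.50058072] [[505.26014824 138.07975519 102.        ]] [[500.20453025 142.64606633 102.        ]]
R (314.5480651855469, 240.1826934814453) 16.691516876220703 [314.60308057 240.41824645] [[ 457.58151642 -148.57980987  102.        ]] [[ 456.87016873 -148.72774869  102.        ]]
B (264.7773742675781, 239.3686065673828) 7.404683589935303 [264.68852459 239.81147541] [[460.71623      0.74847687 102.        ]] [[459.3845125    1.01851438 102.        ]]
[[ 882.  246.   80.]
 [ 796. -364.   80.]
 [ 366. -299.   80.]
 [ 451.  308.   80.]]
```

View pics/crop.png

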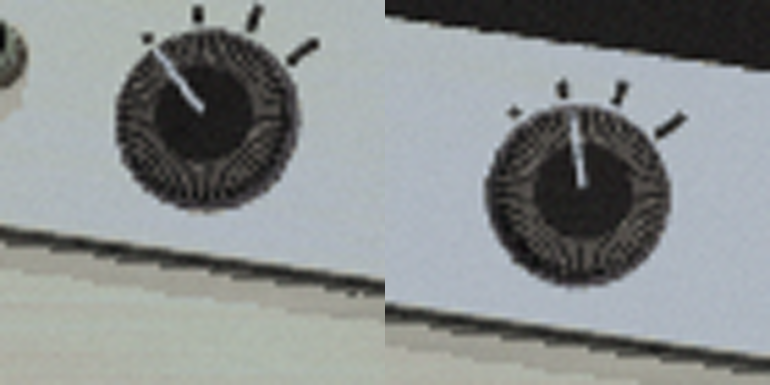

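The right dial's pointer is at low (second mark), so it needs +0.524 rad clockwise. The hob yaw is about -0.14. Now moving over there with the gripper shut.

>>> play_rows --targets '[[[0.015,-0.033,0,0,1],[0.015,-0.033,0,0,1],[0.015,-0.033,0,0,1],[0.015,-0.033,0,0,1],[0.015,-0.033,0,0,1]]]'

```text
time_s: 0.52
eef_pos: [192.6, 345.0, 230.6]
eef_rot: [-0.0, 0.112, 0.994, -0.001]
contact_force: [0.4, -0.1, 0.7]
opening: 0.3
finger_force: 0.0
```

>>> play_rows --targets '[[[0.015,-0.033,0,0,1],[0.015,-0.033,0,0,1],[0.015,-0.033,0,0,1],[0.015,-0.033,0,0,1],[0.015,-0.033,0,0,1]]]'

```text
time_s: 0.93
eef_pos: [267.5, 180.1, 230.9]
eef_rot: [0.0, 0.112, 0.994, 0.0]
contact_force: [1.1, 0.4, 0.3]
opening: -0.003
finger_force: 0.0
```

>>> play_rows --targets '[[[0.015,-0.033,0,0,1],[0.015,-0.033,0,0,1],[0.015,-0.033,0,0,1],[0.015,-0.033,0,0,1],[0.015,-0.033,0,0,1]]]'

```text
time_s: 1.35
eef_pos: [342.6, 14.8, 231.0]
eef_rot: [0.0, 0.113, 0.994, 0.0]
contact_force: [1.2, 0.1, -0.2]
opening: 0.001
finger_force: 0.0
```

>>> play_rows --targets '[[[0.015,-0.033,0,0,1],[0.015,-0.033,0,0,1],[0.015,-0.033,0,0,1],[0.015,-0.033,0,0,1],[0,0,0,0,1]]]'

```text
time_s: 1.77
eef_pos: [404.1, -120.4, 229.6]
eef_rot: [-0.0, 0.116, 0.993, -0.001]
contact_force: [0.6, 1.1, 0.1]
opening: -0.001
finger_force: 0.0
```

```bash
python3 - <<'E'
from h import *
print(world("top",[[315.7,239.5],[217,225.5],[264.8,239.4]],z=102).round(1))
o=ctrl.get_obs(); print(o["eef_pos"],o["eef_rot"],o["contact_force"],o["time_s"])
m=ctrl.camera_model("wrist"); p,d=ctrl.get_image("wrist"); cv2.imwrite("pics/w1.png",p[:,:,::-1]); np.save("w1.npy",d); import pickle; pickle.dump(m,open("w1.pkl","wb"))
E
```

```text
[[ 459.6 -152.1  102. ]
 [ 503.2  144.   102. ]
 [ 460.6    0.7  102. ]]
[ 404.05745173 -120.41373493  229.56950777] [-3.58246696e-04  1.15627775e-01  9.93291931e-01 -1.10872301e-03] [0.59948331 1.09427046 0.08813468] 1.7667
```

View pics/w1.png

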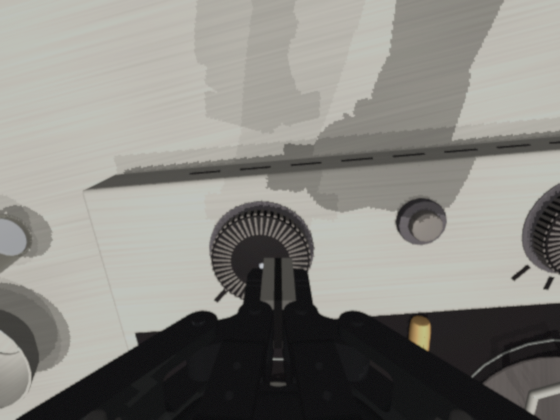

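The wrist picture shows the dial rim around (262,253), its inner disc around (262,254), and the button top at (428,228).

```bash
python3 - <<'E'
from h import *; import pickle
m=pickle.load(open("w1.pkl","rb"))
P=world("wrist",[[262,252],[209,252],[314,250],[261,203],[428,228]],z=102,m=m); print(P.round(1))
a=np.deg2rad(0)
c=np.array([459.6,-152.1]); psi=-.14
for t in(.3,0,-.3): print(t,(c+30*np.array([np.cos(np.pi+psi+t),np.sin(np.pi+psi+t)])).round(1))
E
```

```text
[[ 4.529e+02 -1.472e+02  1.020e+02]
 [ 4.420e+02 -1.938e+02  1.020e+02]
 [ 4.616e+02 -1.012e+02  1.020e+02]
 [ 4.075e+02 -1.367e+02  1.020e+02]
 [ 4.633e+02  4.000e-01  1.020e+02]]
0.3 [ 430.  -156.9]
0 [ 429.9 -147.9]
-0.3 [ 432.5 -139.3]
```

```bash
python3 - <<'E'
from h import *; import pickle
from scipy.optimize import least_squares
mw=pickle.load(open("w1.pkl","rb"))
for n,f,m in(("wrist","w1.npy",mw),("top","top0.npy",None),("scene","scene0.npy",None)):
    d=np.load(f); v,u=np.mgrid[:420,:560]; P=world(n,np.c_[u.ravel(),v.ravel()],depth=d.ravel(),m=m)
    for nm,c,r in(("R",(457,-150),60),("L",(503,144),58),("B",(461,1),25)):
        q=P[(np.hypot(P[:,0]-c[0],P[:,1]-c[1])<r)]; 
        zz=q[:,2]; s=q[(zz>95)&(zz<109)]
        if len(s)>20:
            h=np.median(s[:,2]); (x,y),rad=cv2.minEnclosingCircle(s[:,:2].astype(np.float32))
            print(n,nm,len(s),h.round(1),"bbox",s[:,0].min().round(1),s[:,0].max().round(1),s[:,1].min().round(1),s[:,1].max().round(1),"mean",s[:,:2].mean(0).round(1),"mec",round(x,1),round(y,1),round(rad,1))
E
```

```text
wrist R 5068 102.1 bbox 415.3 497.2 -197.1 -105.4 mean [ 448.  -152.8] mec 461.1 -151.7 46.5
wrist L 1045 101.4 bbox 470.7 540.1 98.3 116.8 mean [501.8 106.6] mec 505.4 114.9 34.7
wrist B 790 101.7 bbox 448.7 476.2 -14.1 13.0 mean [461.3  -1.3] mec 462.6 -0.3 14.0
top R 699 103.4 bbox 415.6 504.2 -195.3 -105.3 mean [ 459.8 -150.9] mec 460.7 -150.9 45.7
top L 702 102.7 bbox 459.1 548.2 101.7 189.2 mean [503.6 145.5] mec 504.1 145.5 46.4
top B 82 102.4 bbox 441.4 477.5 -18.0 18.1 mean [461.3  -0.5] mec 460.7 -0.1 20.2
scene R 515 100.9 bbox 418.1 510.8 -195.4 -105.7 mean [ 466.2 -149.6] mec 463.8 -150.0 48.2
scene L 576 100.7 bbox 459.6 556.2 100.8 190.3 mean [509.4 146.3] mec 507.6 146.8 48.7
scene B 60 100.1 bbox 449.3 479.6 -16.9 18.1 mean [467.3   0.6] mec 467.3 0.1 18.0
```

Best estimates: dial centre (460,-151), button (462,-0.5). Moving to above the contact point (431,-156).

>>> play_rows --targets '[[[0.013,-0.018,-0.03,0,1],[0.013,-0.018,-0.03,0,1],[0,0,-0.03,0,1],[0,0,-0.02,0,1],[0,0,0,0,1]]]'

```text
time_s: 2.23
eef_pos: [424.5, -148.5, 115.6]
eef_rot: [-0.005, 0.112, 0.994, 0.002]
contact_force: [-0.7, -0.0, -0.5]
opening: 0.002
finger_force: 0.0
```

>>> play_rows --targets '[[[0,0,0,0,1],[0,0,0,0,1],[0,0,0,0,1]]]'

```text
time_s: 2.48
eef_pos: [429.8, -151.5, 123.7]
eef_rot: [0.002, 0.112, 0.994, -0.001]
contact_force: [0.1, -0.3, 0.2]
opening: -0.001
finger_force: 0.0
```

>>> play_rows --targets '[[[0.001,-0.005,-0.005,0,1],[0,0,-0.005,0,1],[0,0,0,0,1],[0,0,0,0,1],[0,0,0,0,1]]]'

```text
time_s: 2.9
eef_pos: [429.5, -156.4, 111.3]
eef_rot: [-0.0, 0.113, 0.994, 0.0]
contact_force: [-0.7, 0.5, 0.4]
opening: -0.002
finger_force: 0.0
```

>>> play_rows --targets '[[[0,0,-0.003,0,1],[0,0,-0.003,0,1],[0,0,-0.002,0,1],[0,0,0,0,1],[0,0,0,0,1]]]'

```text
time_s: 3.32
eef_pos: [429.3, -156.2, 103.0]
eef_rot: [-0.0, 0.113, 0.994, 0.0]
contact_force: [0.1, 0.3, -0.1]
opening: 0.001
finger_force: 0.0
```

>>> play_rows --targets '[[[0.001,0,-0.001,0,1],[0,0,-0.001,0,1],[0,0,-0.001,0,1],[0,0,0,0,1],[0,0,0,0,1]]]'

```text
time_s: 3.73
eef_pos: [430.8, -156.5, 101.1]
eef_rot: [0.0, 0.113, 0.994, -0.0]
contact_force: [-0.3, -0.2, 5.2]
opening: 0.001
finger_force: 2.2
```

>>> play_rows --targets '[[[0,0,-0.001,0,1],[0,0,-0.0005,0,1],[0,0,0,0,1],[0,0,0,0,1]]]'

```text
time_s: 4.07
eef_pos: [430.8, -156.6, 99.8]
eef_rot: [0.001, 0.113, 0.994, -0.0]
contact_force: [-1.4, 1.3, 6.4]
opening: 0.001
finger_force: 3.3
```

>>> play_rows --targets '[[[0,0,-0.001,0,1],[0,0,-0.0005,0,1],[0,0,0,0,1],[0,0,0,0,1]]]'

```text
time_s: 4.4
eef_pos: [430.9, -156.7, 98.8]
eef_rot: [0.001, 0.113, 0.994, -0.0]
contact_force: [-2.7, 0.2, 8.4]
opening: -0.001
finger_force: 4.3
```

>>> play_rows --targets '[[[-0.0002,0.0015,0,-0.05,1],[-0.0002,0.0015,0,-0.05,1],[0,0.0015,0,-0.05,1],[0,0.0015,0,-0.05,1],[0,0,0,0,1]]]'

```text
time_s: 4.82
eef_pos: [430.6, -151.5, 99.0]
eef_rot: [0.001, 0.212, 0.977, -0.002]
contact_force: [-3.2, -1.9, 8.6]
opening: 0.002
finger_force: 4.1
```

>>> play_rows --targets '[[[0.0001,0.0015,0,-0.05,1],[0.0001,0.0015,0,-0.05,1],[0.0002,0.0015,0,-0.05,1],[0.0003,0.0015,0,-0.05,1],[0,0,0,0,1]]]'

```text
time_s: 5.23
eef_pos: [431.5, -144.6, 98.9]
eef_rot: [0.001, 0.309, 0.951, -0.0]
contact_force: [-1.1, 0.6, 8.1]
opening: 0.002
finger_force: 4.2
```

```bash
python3 - <<'E'
from h import *
p,d=ctrl.get_image("top"); q,d=ctrl.get_image("scene"); w,d=ctrl.get_image("wrist")
f=lambda a,k:cv2.resize(a[:,:,::-1],None,fx=k,fy=k,interpolation=2)
cv2.imwrite("pics/m1.png",np.hstack([f(p[205:275,280:350],4),f(q[155:225,205:275],4),cv2.resize(w[160:340,170:350,::-1],(240,280))]))
E
```

```text
(no output)
```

View pics/m1.png

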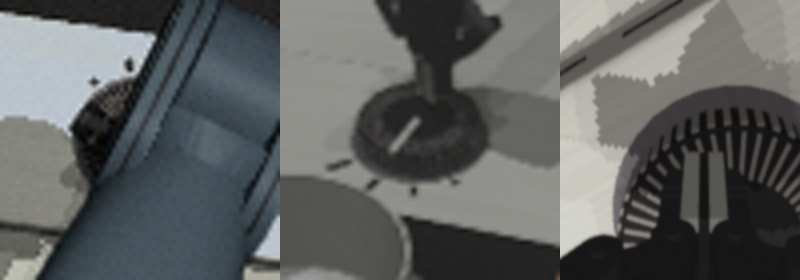

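The scene crop shows the pointer running from (417,122) to (393,150), close to the medium mark. I'll calculate the angle.

```bash
python3 - <<'E'
from h import *
px=lambda a,b:[205+(a-280)/4,155+b/4]
for z in(99,102):
    P=world("scene",[px(417,122),px(393,150)],z=z); d=P[1]-P[0]; print(P.round(1), "joint",0.785-.14-np.arctan2(d[1],d[0]))
E
```

```text
[[ 468.  -148.1   99. ]
 [ 501.7 -159.2   99. ]] joint 0.9621321004785168
[[ 471.6 -147.3  102. ]
 [ 505.2 -158.3  102. ]] joint 0.9621321004785172
```

Joint is at about 0.96, inside medium's basin. Lifting off so it can snap.

>>> play_rows --targets '[[[0,0,0.004,0,1],[0,0,0.01,0,1],[0,0,0.015,0,1],[0.003,0.01,0.01,0,1],[0.004,0.02,0,0,1]]]'

```text
time_s: 5.8
eef_pos: [439.5, -115.6, 138.9]
eef_rot: [0.002, 0.309, 0.951, -0.0]
contact_force: [1.1, -0.1, 0.4]
opening: 0.001
finger_force: 0.0
```

>>> play_rows --targets '[[[0.005,0.025,0,0,1],[0.005,0.025,0,0,1],[0.005,0.025,0,0,1],[0.005,0.025,0,0,1],[0.003,0.014,0,0,1]]]'

```text
time_s: 6.22
eef_pos: [461.0, 2.7, 136.4]
eef_rot: [-0.0, 0.307, 0.952, 0.001]
contact_force: [0.3, -0.4, 0.4]
opening: 0.0
finger_force: 0.0
```

>>> play_rows --targets '[[[0,0,0,0,1],[0,0,0,0,1],[0,0,0,0,1],[0,0,0,0,1],[0,0,0,0,1]]]'

```text
time_s: 6.63
eef_pos: [460.8, -1.1, 136.3]
eef_rot: [-0.0, 0.309, 0.951, -0.0]
contact_force: [0.0, -0.1, 0.1]
opening: 0.001
finger_force: 0.0
```

```bash
python3 - <<'E'
from h import *
p,d=ctrl.get_image("top"); q,d=ctrl.get_image("scene")
f=lambda a,k:cv2.resize(a[:,:,::-1],None,fx=k,fy=k,interpolation=2)
cv2.imwrite("pics/m2.png",np.hstack([f(p[205:275,280:350],5),f(q[155:225,205:275],5)]))
E
```

```text
(no output)
```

View pics/m2.png

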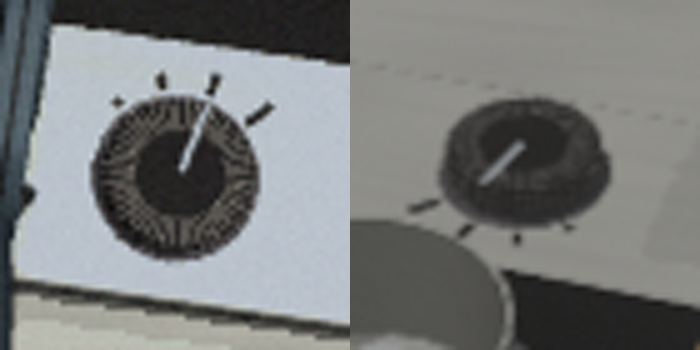

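The pointer, from (182,170) to (210,100), lines up with the third mark at (214,85), so the dial is at medium. Now the button.

>>> play_rows --targets '[[[0.001,0,-0.01,0,1],[0,0,-0.01,0,1],[0,0,-0.008,0,1],[0,0,-0.002,0,1],[0,0,0,0,1]]]'

```text
time_s: 7.15
eef_pos: [460.5, -0.2, 104.4]
eef_rot: [-0.002, 0.308, 0.951, -0.0]
contact_force: [0.0, 0.3, 0.2]
opening: -0.003
finger_force: 0.0
```

>>> play_rows --targets '[[[0,0,-0.003,0,1],[0,0,-0.003,0,1],[0,0,-0.003,0,1],[0,0,-0.002,0,1],[0,0,0,0,1]]]'

```text
time_s: 7.57
eef_pos: [462.2, -0.3, 96.2]
eef_rot: [0.001, 0.308, 0.951, 0.0]
contact_force: [-1.5, -0.3, 4.4]
opening: 0.0
finger_force: 2.3
```

>>> play_rows --targets '[[[0,0,-0.001,0,1],[0,0,-0.001,0,1],[0,0,-0.001,0,1],[0,0,0,0,1],[0,0,0,0,1]]]'

```text
time_s: 7.98
eef_pos: [462.3, -0.4, 95.8]
eef_rot: [0.001, 0.308, 0.951, 0.0]
contact_force: [-6.7, 0.5, 15.3]
opening: -0.0
finger_force: 7.7
```

Bottomed out: z stopped at 95.8 with 15 N. Releasing and retreating.

>>> play_rows --targets '[[[0,0,0.004,0,1],[0,0,0.01,0,1],[0,0,0.02,0,1],[-0.01,0,0.03,0,1],[-0.02,0,0.03,0,1]]]'

```text
time_s: 8.4
eef_pos: [432.0, -0.3, 186.3]
eef_rot: [-0.001, 0.308, 0.951, -0.0]
contact_force: [0.3, -0.2, 0.9]
opening: -0.0
finger_force: 0.0
```

>>> play_rows --targets '[[[-0.03,0,0.02,0,1],[-0.03,0,0,0,1],[-0.03,0,0,0,1],[0,0,0,0,1],[0,0,0,0,1]]]'

```text
time_s: 8.82
eef_pos: [341.6, -0.3, 206.8]
eef_rot: [0.001, 0.308, 0.951, 0.0]
contact_force: [1.7, 0.1, 0.4]
opening: -0.001
finger_force: 0.0
```

>>> play_rows --targets '[[[0,0,0,0,1],[0,0,0,0,1],[0,0,0,0,1],[0,0,0,0,1],[0,0,0,0,1]]]'

```text
time_s: 9.23
eef_pos: [342.2, -0.3, 206.0]
eef_rot: [-0.001, 0.308, 0.951, -0.0]
contact_force: [-0.1, -0.7, -0.2]
opening: 0.002
finger_force: 0.0
```

```bash
python3 - <<'E'
from h import *
p,d=ctrl.get_image("top"); cv2.imwrite("pics/f.png",cv2.resize(p[95:285,150:480,::-1],None,fx=2.3,fy=2.3,interpolation=2))
print(ctrl.get_obs()["contact_force"])
v,u=np.mgrid[225:255,250:280]; P=world("top",np.c_[u.ravel(),v.ravel()],depth=d[225:255,250:280].ravel())
s=P[np.hypot(P[:,0]-462,P[:,1])<10]; print("button z",np.median(s[:,2]))
E
```

```text
[-0.12017277 -0.38963364  0.64950435]
button z 102.70288560982374
```

View pics/f.png

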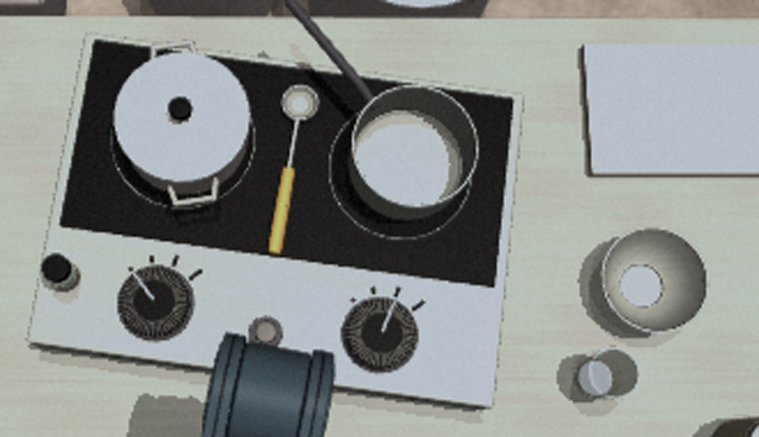

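The right dial points at the third mark (pointer end near (395,298)). The left dial is still at off, the button is up, and nothing else has moved. Handing in.

```bash
python3 -c "
from workcell import ctrl
print(ctrl.finish_job())"
```

```text
the job is handed in; nothing more can be done
None
```

I turned the saucepan's (right) dial from low to medium, pressed the start button fully down and let it go, and handed the job in after about 9 s; the last picture showed the casserole's dial still at off and nothing else moved.

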